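# Zero the spice mill and set it two turns open

## Robot

A 6-joint arm with a two-finger parallel gripper is mounted at the origin on the work surface. World frame = base frame: x ahead of the robot, y to its left, z up, the work surface at z = 0. Lengths are in m, angles in degrees, forces in N, time in s.
With the tool pointing down it reaches from about 0.4 to 0.825 m from the base axis. Payload 7 kg.
Tool frame: the origin (TCP) lies at the very end of the fingers, on their centre line; the grasp point (between the pads) lies 19 mm behind it (ctrl.tcp_to_grasp is the distance from the TCP to the grasp point, in m); z points along the fingers, x is the direction in which the jaws open and shut, and the axes are right-handed (so a half turn about z gives the same grasp; the last joint's range is limited). The gripper opens to 88 mm and grips with 3 to 60 N. Pads are 19 mm wide; open, the fingers measure 130 mm over their backs; the gripper's body (78 mm by 193 mm) begins 47 mm behind the grasp point.
Start: joints at [86.236, 20.546, 0.682, 0, -70.136, -16.507], TCP at [0.234, 0.633, 0.227] pointing down, gripper open.
Joint ranges: [-176.03, 176.03], [-82.01, 121.73], [-58.28, 71.71], [-173.87, 95.51], [-174.79, -0.11], [-173.66, 173.66]. Speed limits (degrees/s): [136.94, 136.94, 172.46, 180, 180, 180].

## Interface

Orientations are given as [roll, pitch, yaw] about the fixed x, y, z axes, in that order (R = Rz(yaw) Ry(pitch) Rx(roll)).
In Python, from plant import sensors, vision, ticket, ctrl gives the robot as it stands. The module is installed in compiled form; this text tells all that it offers.
- The arm moves only by the tool drive_tool, never from a script. Its argument "moves" is a list of rows, each a list of 6 numbers: the shift along the tool's x, y, z in units of 0.15 m (1.0 is 0.15 m), then the turn, a rotation vector about the tool's x, y, z in units of 60 degrees (1.0 is 60 degrees). In form: [[dx, dy, dz, rx, ry, rz], ...]. A call has 1 to 8 rows; each row is the pose to reach, as a shift and turn from the pose measured when the call began, along the tool's axes at that moment; what a row does not reach only later rows make up. A row lasts 1/10 s, in which the tool goes at most 50 mm and 8.59 degrees, less where a joint would pass 70% of its speed; a pose out of reach is approached as far as the arm can. A call with a number of a shift or a turn outside -1 to 1 is refused whole. A call with a gripper value outside its range is refused whole. "fingers" is the opening, from -1 (shut) to 1 (fully open), set as the call begins (left out, the last holds). The fingers move at their own pace and stop on an object; the grip force is fixed at half the most. Time passes only in rows, so rows that repeat a pose let the fingers close. It gives the time, the measured TCP pose, the force and the opening at its end, in the units of the state.
- sensors.get_obs(): the state, without advancing time (a new reading comes with each control period).
- vision.snapshot(name): name is "scene" or "top"; returns a dict with "pixels" (384x512x3 uint8, red, green, blue), "fx", "fy", "cx", "cy" (pixels), "k1" (the pictures are not rectified: a ray, as slopes to the right and down, at radius r is drawn at 1 + k1 r^2 times it, then the intrinsics apply), "R" (3x3) and "t" (3): a world point X has camera coordinates R X + t. Camera axes: x right, y down, z forward; pixel columns grow to the right and rows downward; lengths in m; the calibration is good to about 2 mm. A picture is of the moment at which its call begins. There is no depth.
- ticket.close_job(): hands the job in, once; it reports no verdict.
The state is a dict: "clock": time; "joint_pos": joint angles; "qvel": joint speeds; "tau": joint torques, N m; "tool_pos": TCP position; "orientation": TCP orientation; "force": force on the tool from outside, world axes, zero at the start; "moment": the same for the moment, N m; "opening": finger opening in m.
Only numpy, scipy, OpenCV 4.12 (cv2) and the standard library are available. Lean on these libraries where they do the work, as an engineer would, in place of code of your own. Each camera call takes 0.05 s, during which the arm holds its last target.

## Task

Set the countertop spice mill for a coarse grind: take the revolving handle on its hand wheel and wind the wheel clockwise (seen from above) until it comes up against its stop, then back it off anticlockwise exactly two full turns from the stop. Leave the cup, bowl, jar and spoon that stand around the mill where they are, and finish with the wheel still and the handle held pinched between the fingers: do not let go.

Things in the scene. Friction and masses are not known exactly. Their poses are not given: they have to be found in the camera images.
- wheel_hub (a point): centre of the flat top of the hub of the aluminium hand wheel, which lies level on top of the mill and turns about the vertical line through this point. It is 116 mm across with three flat spokes; hub and rim tops lie 155 mm above the work surface, and apart from the handle nothing within 100 mm of the hub stands higher
- handle: the revolving handle itself; origin at the centre of its foot, 30 mm under handle_mid
- handle_mid (a point): point on the handle axis at the height to grip, 186 mm above the work surface, 30 mm above the handle foot. The handle is an upright black round grip, 22 mm across, 50 mm long (156 to 206 mm above the work surface), 42 mm from the wheel axis. It revolves freely about its own upright axis, so the hand can carry it round a circle without turning
- wheel (a joint): angle of the hand wheel, rad: 0 at the closed stop, growing anticlockwise seen from above (opening), to 18.85; one turn is 6.283, two turns 12.566. The handle's bearing round the hub grows with it one to one. The wheel stays where it is left; about 3 N of tangential push on the handle turns it slowly, a little more faster
- mill: the housing: a white box 150 x 310 mm, 115 mm high, fixed to the worktop; origin on the work surface under its middle, y along its length towards the hopper, -x the spout side. In this frame the hub is at (0, -60 mm) and the steel hopper at (0, +100 mm), 104 mm across, its top 179 mm above the work surface
- cup: white cup, 76 mm across, 65 mm high, loose, on the worktop before the spout; origin under its centre. Leave alone
- spice_jar: amber glass jar, 48 mm across, 85 mm high, loose, behind the mill; origin under its centre. Leave alone
- scoop: steel spoon 170 mm long lying beside the mill, loose; its own x along its length. Leave alone
- bowl: small terracotta bowl, 90 mm across, 40 mm high, loose, before the hopper end of the mill; origin under its centre. Leave alone

How it is judged (in metres and radians):
On the way:
1. the wheel is wound clockwise against its closed stop (value of joint wheel below 0.1 rad), for 0.2 s.
At the end, for the whole second after the job is handed in: having been closed onto its stop (within 0.1 rad), the wheel is still at two turns open (12.566 rad +- 0.25 rad) and the fingers hold the handle: over 2 N on it, the grasp point within 18 mm of its axis sideways and within 40 mm of handle_mid (value of joint wheel between 12.316 and 12.816 rad and velocity of joint wheel between -0.1 and 0.1 rad/s and contact force between the fingers and handle above 2 N and horizontal distance between the grasp point and handle_mid below 0.018 m and distance between the grasp point and handle_mid below 0.04 m); the arm keeps its last pose, push and grip.
It fails at once if a thing standing around the mill was pushed more than 30 mm (distance of any of cup, spice_jar, scoop, bowl from where it was at the start of the episode above 0.03 m).
It fails at once if a thing standing around the mill was knocked over (angle between any of cup, spice_jar, bowl's own z axis and vertical above 0.5 rad).
It also fails if it takes over 64 s, if anything falls off the work surface, if the arm or the gripper's body presses on something with over 40 N, if the wrist force passes 120 N, or if a joint passes its speed limit or range.

## Working session

There is one attempt and no reset: what is moved stays moved. The work goes in short steps, Python scripts to look and compute and a tool call to move; the robot and the scene stay as the last step left them, time stands still between calls to the robot, and variables do not carry over. Pictures are saved under pics/ and viewed, and the job is handed in when it is done.

Besides the shell and the picture viewer there is one more tool, called after "Emit:" as name(argument=value, ...) on one line, values as JSON. drive_tool: Moves the arm, as the interface text tells. Shifts and turns lie within -1 to 1; 1 stands for 0.15 m of shift or 60 degrees of turn. Its arguments: {"type":"object","properties":{"moves":{"type":"array"},"fingers":{"type":"number"}},"required":["moves"]}

```bash
mkdir -p pics; python3 - <<'E'
from plant import sensors, vision
import cv2
print(sensors.get_obs())
for n in("scene","top"):
    s=vision.snapshot(n); cv2.imwrite(f"pics/{n}0.png",s["pixels"][:,:,::-1])
    print({k:v for k,v in s.items() if k!="pixels"})
E
```

```text
{'clock': 0.0, 'joint_pos': array([ 8.62336966e+01,  2.05921363e+01,  6.34359979e-01, -2.07496324e-02,
       -7.01356914e+01, -1.65060477e+01]), 'qvel': array([ 0.01064185, -0.08431136,  0.00151022, -0.04732231, -0.09359715,
        0.00392956]), 'tau': array([-2.83019544e-04, -5.82716095e+01,  2.93039292e+01,  6.99648678e+00,
        6.81288730e-03, -1.68359693e-04]), 'tool_pos': array([0.23373765, 0.63272144, 0.22561725]), 'orientation': array([-1.79992144e+02, -9.51582907e-02, -1.10279424e+02]), 'force': array([-0.01809133, -0.14017364,  0.50146463]), 'moment': array([-0.03877797, -0.02541699,  0.01335946]), 'opening': 0.08761885959051752}
{'fx': 407.4219614539445, 'fy': 407.4219614539445, 'cx': 261.13346765374047, 'cy': 193.06387005898154, 'k1': -0.07717386735898427, 'R': array([[-0.20378994,  0.97895806, -0.01052507],
       [ 0.75538109,  0.15039075, -0.63779467],
       [-0.62279136, -0.13792657, -0.77013453]]), 't': array([ 0.11002371, -0.35804872,  1.41951938])}
{'fx': 470.5392832301573, 'fy': 470.5392832301573, 'cx': 251.60683491472955, 'cy': 189.33075596707778, 'k1': 0.038036554623589534, 'R': array([[ 0.06625332, -0.99780092,  0.0019576 ],
       [-0.97239723, -0.06500618, -0.22409335],
       [ 0.2237278 ,  0.01294336, -0.97456572]]), 't': array([-0.01962741,  0.59234417,  0.95248097])}
```

View pics/scene0.png

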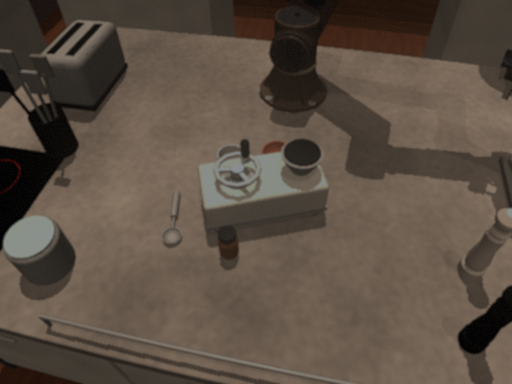

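View pics/top0.png

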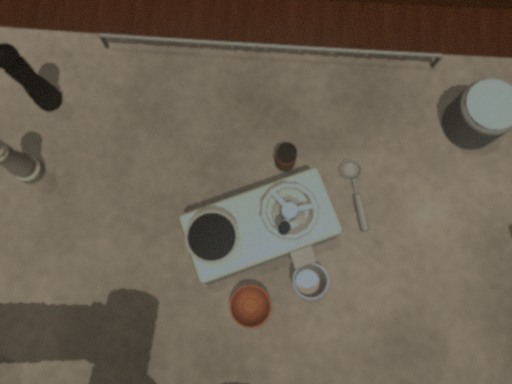

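```bash
cat > h.py <<'E'
import numpy as np, cv2
from plant import vision
def ray(s,u,v):
    xd=np.array([(u-s["cx"])/s["fx"],(v-s["cy"])/s["fy"]]); x=xd.copy()
    for _ in range(20): x=xd/(1+s["k1"]*(x@x))
    d=s["R"].T@np.array([x[0],x[1],1]); c=-s["R"].T@s["t"]; return c,d
def onz(s,u,v,z):
    c,d=ray(s,u,v); return c+d*(z-c[2])/d[2]
def proj(s,X):
    p=s["R"]@np.asarray(X,float)+s["t"]; x=p[:2]/p[2]; x=x*(1+s["k1"]*(x@x))
    return x[0]*s["fx"]+s["cx"], x[1]*s["fy"]+s["cy"]
E
python3 - <<'E'
import cv2
a=cv2.imread("pics/top0.png")[160:260,240:350]; cv2.imwrite("pics/topz.png",cv2.resize(a,None,fx=6,fy=6,interpolation=2)[:600])
a=cv2.imread("pics/scene0.png")[130:210,200:300]; cv2.imwrite("pics/scz.png",cv2.resize(a,None,fx=7,fy=7,interpolation=2))
E
```

```text
(no output)
```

View pics/topz.png

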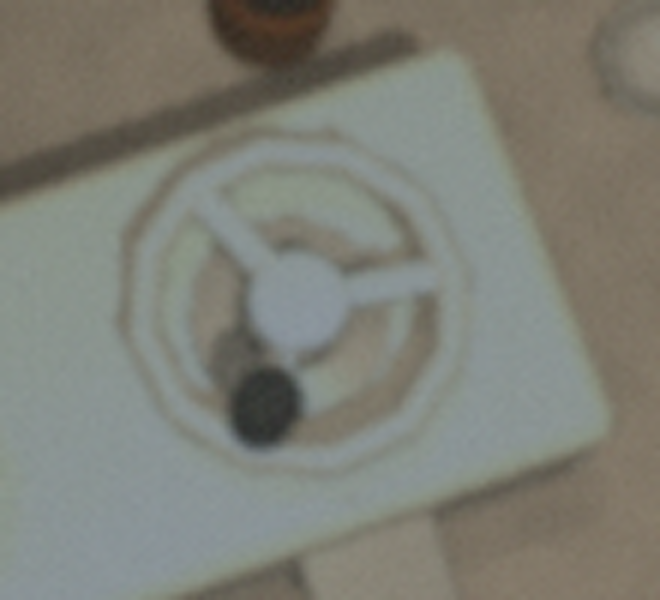

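View pics/scz.png

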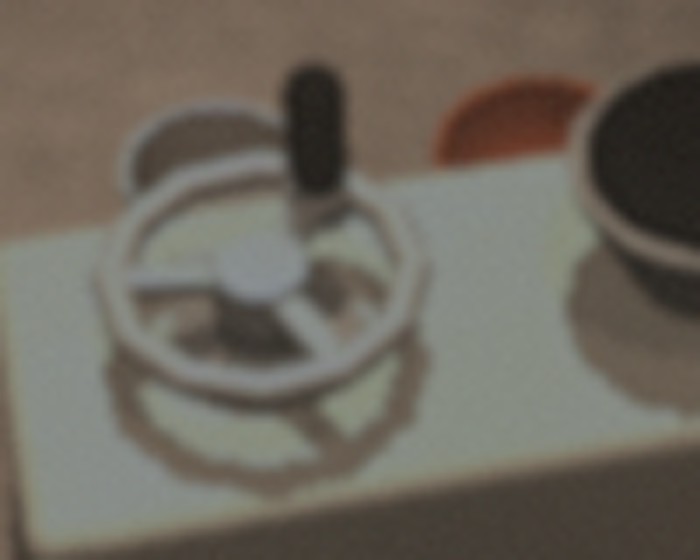

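```bash
python3 - <<'E'
from h import *
t=vision.snapshot("top"); s=vision.snapshot("scene")
print("hub",onz(t,289.1,209.9,.155),onz(s,237.0,168.2,.155))
print("handle",[onz(t,283.8,227.4,z) for z in(.186,.2)],onz(s,244.8,148.2,.181))
print("boxcorners",[onz(t,240+u/6,160+v/6,.115)[:2] for u,v in((452,50),(610,425))], onz(t,205,281,.115))
print("cup",onz(t,311,281,.06),"bowl",onz(t,250,306,.03),"jar",onz(t,287,152,.085),"hop",onz(t,212,236,.179))
E
```

```text
hub [ 0.53589549 -0.05727477  0.155     ] [ 0.5376874  -0.05771324  0.155     ]
handle [array([ 0.49610241, -0.04678885,  0.186     ]), array([ 0.49399202, -0.04593477,  0.2       ])] [ 0.49342531 -0.04787782  0.181     ]
boxcorners [array([ 0.63501901, -0.11033662]), array([ 0.50769735, -0.16800395])] [0.39028372 0.09852283 0.115     ]
cup [ 0.40650496 -0.11671514  0.06      ] bowl [0.34713893 0.00685584 0.03      ] jar [ 0.67621529 -0.05148046  0.085     ] hop [0.47193408 0.08660422 0.179     ]
```

Emit:
drive_tool(moves=[[0.67,-1,-0.25,0,0,0],[0.67,-1,-0.25,0,0,0],[0.67,-1,-0.25,0,0,0],[0.67,-1,-0.25,0,0,0],[0.67,-1,-0.25,0,0,0]], fingers=1)

```text
clock: 0.7
tool_pos: [0.3418, 0.484, 0.2655]
orientation: [-180.0, 0.1, -110.5]
force: [-0.1, 1.3, 0.4]
opening: 0.0877
```

Emit:
drive_tool(moves=[[0.95,-0.8,0,0,0,0],[0.95,-0.8,0,0,0,0],[0.95,-0.8,0,0,0,0],[0.95,-0.8,0,0,0,0],[0.95,-0.8,0,0,0,0]])

```text
clock: 1.2
tool_pos: [0.405, 0.3052, 0.2657]
orientation: [-180.0, 0.1, -110.6]
force: [0.2, 0.0, 0.7]
opening: 0.0873
```

Emit:
drive_tool(moves=[[0.95,-0.8,0,0,0,0],[0.95,-0.8,0,0,0,0],[0.95,-0.8,0,0,0,0],[0.95,-0.8,0,0,0,0],[0.95,-0.8,0,0,0,0]])

```text
clock: 1.7
tool_pos: [0.4679, 0.1267, 0.2655]
orientation: [-180.0, 0.0, -110.8]
force: [0.5, 0.1, 0.4]
opening: 0.0879
```

Emit:
drive_tool(moves=[[1,-0.58,0,0,0,0],[1,-0.58,0,0,0,0],[1,-0.58,0,0,0,0],[1,-0.58,0,0,0,0],[1,-0.58,0,0,0,0],[1,-0.58,0,0,0,0]])

```text
clock: 2.3
tool_pos: [0.4961, -0.0441, 0.265]
orientation: [180.0, 0.0, -110.9]
force: [0.5, 1.1, -0.8]
opening: 0.0876
```

```bash
python3 - <<'E'
from h import *
from plant import sensors
o=sensors.get_obs(); print(o["tool_pos"],o["orientation"],o["joint_pos"])
ims=[]
for n,(r,c) in(("scene",(60,170)),("top",(150,210))):
    s=vision.snapshot(n)["pixels"][r:r+170,c:c+130,::-1]; ims.append(cv2.resize(s,None,fx=3,fy=3,interpolation=2))
cv2.imwrite("pics/a1.png",np.hstack(ims))
E
```

```text
[ 0.49605655 -0.04410165  0.2650205 ] [ 1.79989018e+02  3.27849313e-02 -1.10892884e+02] [ 1.75446023e+01  2.22547700e+00 -1.75399920e+01 -3.45447252e-02
 -7.02227554e+01  5.15742022e+01]
```

View pics/a1.png

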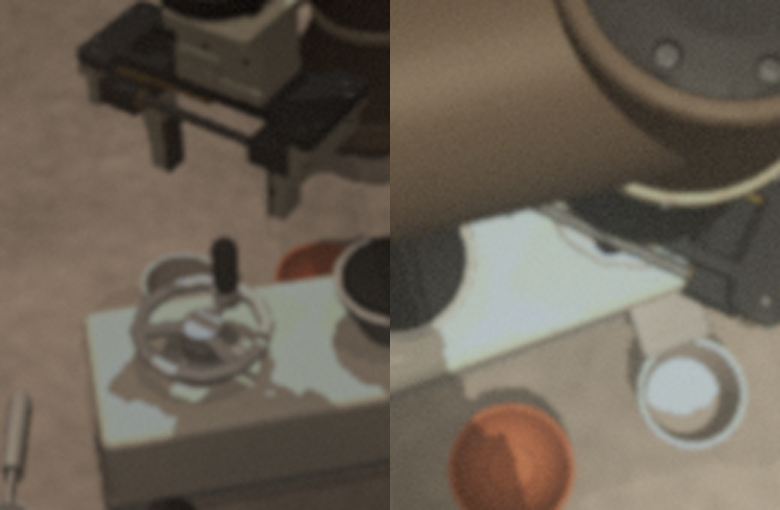

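Emit:
drive_tool(moves=[[0.02,0,0.3,0,0,0],[0.02,0,0.64,0,0,0],[0.02,0,0.64,0,0,0],[0.02,0,0.64,0,0,0]])

```text
clock: 2.8
tool_pos: [0.4951, -0.0454, 0.1698]
orientation: [180.0, -0.0, -110.7]
force: [-0.0, 1.0, 1.8]
opening: 0.0874
```

```bash
python3 - <<'E'
from h import *
from plant import sensors
o=sensors.get_obs(); print(o["tool_pos"],o["force"])
ims=[]
for n,(r,c) in(("scene",(60,170)),("top",(150,210))):
    s=vision.snapshot(n)["pixels"][r:r+170,c:c+130,::-1]; ims.append(cv2.resize(s,None,fx=3,fy=3,interpolation=2))
cv2.imwrite("pics/a2.png",np.hstack(ims))
E
```

```text
[ 0.49513642 -0.04542297  0.16983221] [-0.02002445  1.00929101  1.79627675]
```

View pics/a2.png

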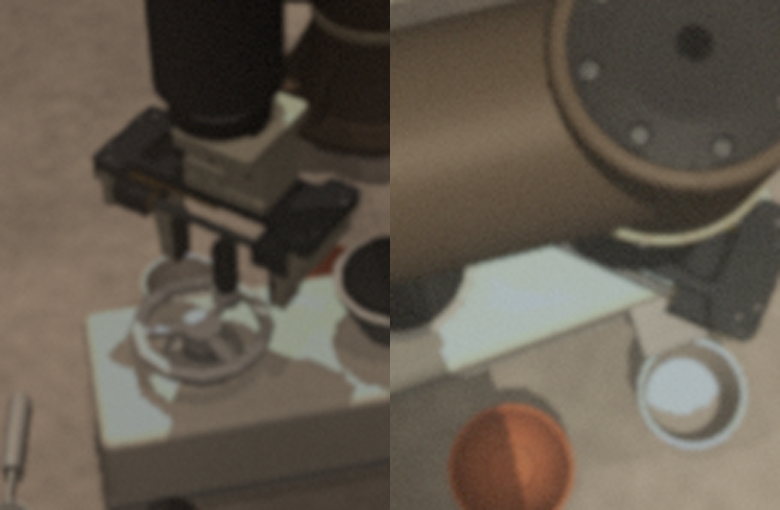

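Emit:
drive_tool(moves=[[0,0,0,0,0,0],[0,0,0,0,0,0],[0,0,0,0,0,0],[0,0,0,0,0,0],[0,0,0,0,0,0],[0,0,0,0,0,0]], fingers=-1)

```text
clock: 3.5
tool_pos: [0.4967, -0.0454, 0.1718]
orientation: [-179.8, 0.1, -110.7]
force: [-0.0, -0.1, -0.6]
opening: 0.0449
```

```bash
python3 - <<'E'
from h import *
from plant import sensors
o=sensors.get_obs(); print(o)
ims=[]
for n,(r,c) in(("scene",(60,170)),("top",(150,210))):
    s=vision.snapshot(n)["pixels"][r:r+170,c:c+130,::-1]; ims.append(cv2.resize(s,None,fx=3,fy=3,interpolation=2))
cv2.imwrite("pics/a3.png",np.hstack(ims))
E
```

```text
{'clock': 3.5, 'joint_pos': array([ 1.74164648e+01,  6.35322036e+00, -2.58387825e+01,  2.93680796e-02,
       -5.75931169e+01,  5.18743203e+01]), 'qvel': array([ 0.04368141,  0.11461683, -0.06791023,  0.02189979,  0.042003  ,
        0.0082383 ]), 'tau': array([ 4.81797688e-03, -3.57186878e+01,  2.65151918e+01,  6.25118047e+00,
        9.48901987e-02, -2.56965250e-04]), 'tool_pos': array([ 0.49672294, -0.04536682,  0.17176354]), 'orientation': array([-1.79815621e+02,  1.13111249e-01, -1.10693340e+02]), 'force': array([-0.01633158, -0.11304199, -0.64734112]), 'moment': array([-0.03648666,  0.0463507 , -0.01178712]), 'opening': 0.04485791075614048}
```

View pics/a3.png

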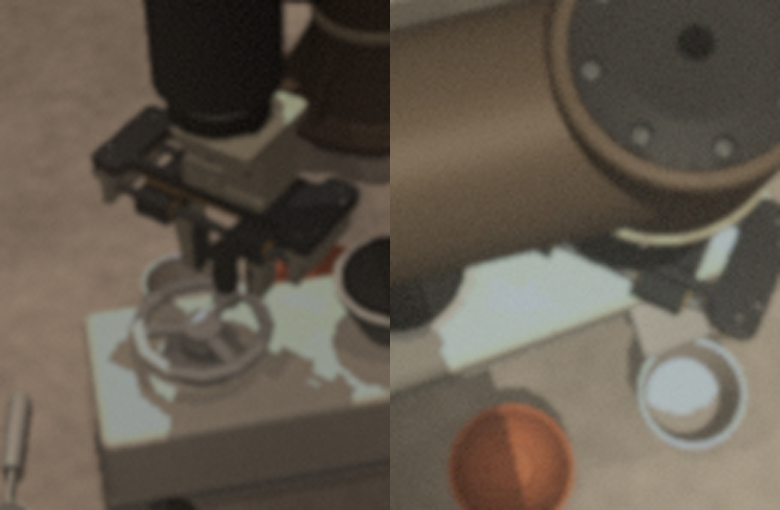

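Emit:
drive_tool(moves=[[0,0.01,0,0,0,0],[0,0.01,0,0,0,0],[0,0.01,0,0,0,0],[0,0.01,0,0,0,0],[0,0.01,0,0,0,0],[0,0.01,0,0,0,0]])

```text
clock: 4.2
tool_pos: [0.4949, -0.045, 0.1716]
orientation: [-179.9, 0.1, -110.7]
force: [-2.9, -2.1, 1.7]
opening: 0.0215
```

```bash
python3 - <<'E'
from plant import sensors
for i in range(3):
    o=sensors.get_obs(); print(o["clock"],o["tool_pos"],o["orientation"],o["force"],o["moment"],o["opening"])
E
```

```text
4.2 [ 0.49492017 -0.04495716  0.17158555] [-1.79859639e+02  8.43350969e-02 -1.10697508e+02] [-2.9320647  -2.10632844  1.67984587] [-0.74238984  1.1873052   0.0112543 ] 0.021538235532003926
4.2 [ 0.49492017 -0.04495716  0.17158555] [-1.79859639e+02  8.43350969e-02 -1.10697508e+02] [-2.9320647  -2.10632844  1.67984587] [-0.74238984  1.1873052   0.0112543 ] 0.021538235532003926
4.2 [ 0.49492017 -0.04495716  0.17158555] [-1.79859639e+02  8.43350969e-02 -1.10697508e+02] [-2.9320647  -2.10632844  1.67984587] [-0.74238984  1.1873052   0.0112543 ] 0.021538235532003926
```

```bash
cat > c.py <<'E'
import sys,json,numpy as np
from scipy.spatial.transform import Rotation as Ro
from plant import sensors
C=np.array([.5365,-.0575]); RAD=.0425; YAW=-110.7; Z=.170
def plan(step,n,start=None):
    o=sensors.get_obs(); p=np.array(o["tool_pos"]); R=Ro.from_euler("xyz",o["orientation"],degrees=True)
    d=p[:2]-C; b=np.degrees(np.arctan2(d[1],d[0])); b0=b if start is None else start
    rv=(R.inv()*Ro.from_euler("xyz",[180,0,YAW],degrees=True)).as_rotvec(degrees=True)/60
    rows=[]
    for i in range(1,n+1):
        a=np.radians(b0+step*i); T=np.r_[C+RAD*np.array([np.cos(a),np.sin(a)]),Z]
        s=R.inv().apply(T-p)/.15
        rows.append([round(float(v),2) for v in s]+[round(float(v),2) for v in rv])
    print("t",o["clock"],"bearing %.1f r %.4f"%(b,np.hypot(*d)),"z %.4f"%p[2],"F",o["force"].round(1),"ori",o["orientation"].round(1),"op %.4f"%o["opening"])
    print(json.dumps(rows))
if __name__=="__main__": plan(float(sys.argv[1]),int(sys.argv[2]),float(sys.argv[3]) if len(sys.argv)>3 else None)
E
python3 c.py -10 4
```

```text
t 4.2 bearing 163.2 r 0.0434 z 0.1716 F [-2.9 -2.1  1.7] ori [-1.799e+02  1.000e-01 -1.107e+02] op 0.0215
[[-0.05, -0.01, 0.01, -0.0, 0.0, 0.0], [-0.1, -0.02, 0.01, -0.0, 0.0, 0.0], [-0.14, -0.03, 0.01, -0.0, 0.0, 0.0], [-0.19, -0.06, 0.01, -0.0, 0.0, 0.0]]
```

Emit:
drive_tool(moves=[[-0.05,-0.01,0.01,0,0,0],[-0.1,-0.02,0.01,0,0,0],[-0.14,-0.03,0.01,0,0,0],[-0.19,-0.06,0.01,0,0,0]])

```text
clock: 4.6
tool_pos: [0.5143, -0.0215, 0.1715]
orientation: [-179.7, 0.1, -110.7]
force: [-0.6, -8.5, 5.5]
opening: 0.0213
```

```bash
python3 c.py -12 5
```

```text
t 4.6 bearing 121.7 r 0.0423 z 0.1715 F [-0.6 -8.5  5.5] ori [-1.797e+02  1.000e-01 -1.107e+02] op 0.0213
[[-0.04, -0.04, 0.01, -0.0, 0.0, 0.0], [-0.08, -0.09, 0.01, -0.0, 0.0, 0.0], [-0.1, -0.14, 0.01, -0.0, 0.0, 0.0], [-0.11, -0.2, 0.01, -0.0, 0.0, 0.0], [-0.11, -0.26, 0.01, -0.0, 0.0, 0.0]]
```

Emit:
drive_tool(moves=[[-0.04,-0.04,0.01,0,0,0],[-0.08,-0.09,0.01,0,0,0],[-0.1,-0.14,0.01,0,0,0],[-0.11,-0.2,0.01,0,0,0],[-0.11,-0.26,0.01,0,0,0]])

```text
clock: 5.1
tool_pos: [0.5558, -0.0219, 0.1714]
orientation: [-179.8, -0.1, -110.6]
force: [-10.7, -10.5, 14.8]
opening: 0.0211
```

```bash
python3 c.py -12 5
```

```text
t 5.1 bearing 61.5 r 0.0405 z 0.1714 F [-10.7 -10.5  14.8] ori [-1.798e+02 -1.000e-01 -1.106e+02] op 0.0211
[[0.0, -0.06, 0.01, -0.0, -0.0, 0.0], [0.03, -0.11, 0.01, -0.0, -0.0, 0.0], [0.06, -0.16, 0.01, -0.0, -0.0, 0.0], [0.11, -0.2, 0.01, -0.0, -0.0, 0.0], [0.16, -0.23, 0.01, -0.0, -0.0, 0.0]]
```

```bash
sed -i 's/^C=.*/C=np.array([.5350,-.0580]); RAD=.042; YAW=-110.7; Z=.1718/' c.py; python3 c.py -12 6
```

```text
t 5.1 bearing 60.0 r 0.0417 z 0.1714 F [-10.7 -10.5  14.8] ori [-1.798e+02 -1.000e-01 -1.106e+02] op 0.0211
[[0.01, -0.06, -0.0, -0.0, -0.0, 0.0], [0.04, -0.11, -0.0, -0.0, -0.0, 0.0], [0.08, -0.15, -0.0, -0.0, -0.0, 0.0], [0.12, -0.19, -0.0, -0.0, -0.0, 0.0], [0.18, -0.22, -0.0, -0.0, -0.0, 0.0], [0.23, -0.23, -0.0, -0.0, -0.0, 0.0]]
```

Emit:
drive_tool(moves=[[0.01,-0.06,0,0,0,0],[0.04,-0.11,0,0,0,0],[0.08,-0.15,0,0,0,0],[0.12,-0.19,0,0,0,0],[0.18,-0.22,0,0,0,0],[0.23,-0.23,0,0,0,0]])

```text
clock: 5.7
tool_pos: [0.5855, -0.0611, 0.1732]
orientation: [-178.9, 0.6, -110.5]
force: [3.6, -1.1, 1.7]
opening: 0.0093
```

```bash
python3 c.py -12 6
```

```text
t 5.7 bearing -3.5 r 0.0506 z 0.1732 F [ 3.6 -1.1  1.7] ori [-178.9    0.6 -110.5] op 0.0093
[[0.07, 0.04, 0.01, -0.02, 0.01, 0.0], [0.13, 0.04, 0.01, -0.02, 0.01, 0.0], [0.19, 0.06, 0.01, -0.02, 0.01, 0.0], [0.24, 0.08, 0.01, -0.02, 0.01, 0.0], [0.29, 0.12, 0.0, -0.02, 0.01, 0.0], [0.33, 0.16, 0.0, -0.02, 0.01, 0.0]]
```

```bash
cat > look.py <<'E'
import sys
from h import *
ims=[]
for n,(r,c) in(("scene",(90,190)),("top",(150,220))):
    s=vision.snapshot(n)["pixels"][r:r+110,c:c+110,::-1]; ims.append(cv2.resize(s,None,fx=3.6,fy=5 and 3.6,interpolation=2))
cv2.imwrite(f"pics/{sys.argv[1]}.png",np.hstack(ims))
E
python3 look.py b1
```

```text
(no output)
```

View pics/b1.png

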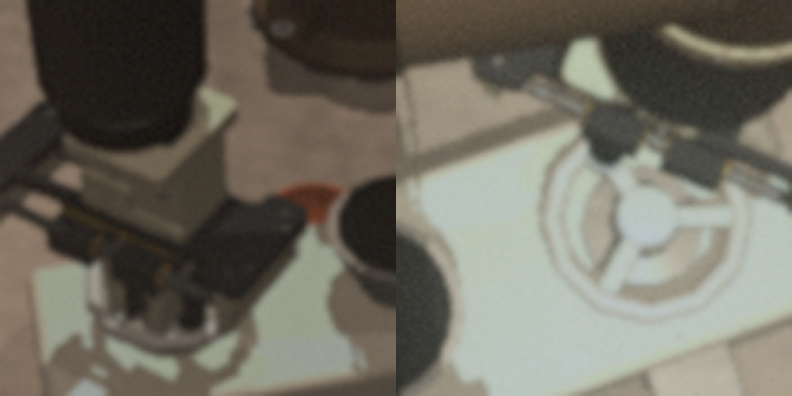

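Emit:
drive_tool(moves=[[0.05,-0.05,-0.1,0,0,0],[0.05,-0.05,-0.4,0,0,0],[0.05,-0.05,-0.4,0,0,0]])

```text
clock: 6.1
tool_pos: [0.5865, -0.0752, 0.2383]
orientation: [-179.0, 0.2, -110.5]
force: [0.5, 0.4, 1.2]
opening: 0.0001
```

```bash
python3 look.py b2; python3 c.py -1 1
```

```text
t 6.2 bearing -18.9 r 0.0517 z 0.2337 F [-0.5 -0.3 -1. ] ori [-1.793e+02  1.000e-01 -1.106e+02] op 0.0006
[[0.01, 0.07, 0.41, -0.01, 0.0, 0.0]]
```

View pics/b2.png

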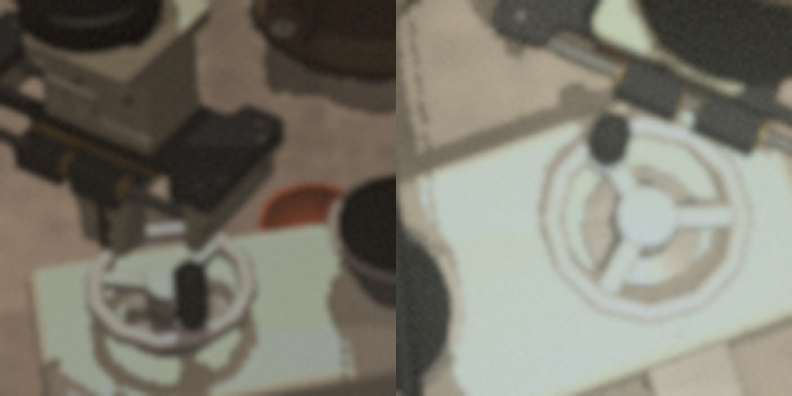

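```bash
python3 - <<'E'
from h import *
t=vision.snapshot("top"); s=vision.snapshot("scene")
C=np.array([.535,-.058])
for p in(onz(t,279.0,188.5,.195),onz(s,243.2,171.8,.181)):
    d=p[:2]-C; print(p,np.hypot(*d),np.degrees(np.arctan2(d[1],d[0])))
E
```

```text
[ 0.56806937 -0.03343642  0.195     ] 0.041194091232460574 36.604575617277916
[ 0.56925094 -0.03378389  0.181     ] 0.041946953414226815 35.26108186617948
```

Emit:
drive_tool(moves=[[-0.22,0.21,0,0.01,0,-0.95],[-0.22,0.21,0,0.01,0,-0.95],[-0.22,0.21,0,0.01,0,-0.95],[-0.22,0.21,0,0.01,0,-0.95],[-0.22,0.21,0,0.01,0,-0.95],[-0.22,0.21,0,0.01,0,-0.95],[-0.22,0.21,0,0.01,0,-0.95],[-0.22,0.21,0,0.01,0,-0.95]], fingers=0)

```text
clock: 7.1
tool_pos: [0.5643, -0.0328, 0.2306]
orientation: [-179.3, -0.6, -53.5]
force: [0.6, -0.4, -0.4]
opening: 0.0438
```

```bash
sed -i 's/YAW=-110.7/YAW=-54/' c.py; python3 look.py b3; python3 c.py 0 1 36
```

```text
t 7.2 bearing 40.4 r 0.0388 z 0.2309 F [0.7 0.  0.2] ori [-179.3   -0.6  -53.7] op 0.0438
[[0.02, -0.02, 0.39, -0.01, -0.01, 0.0]]
```

View pics/b3.png

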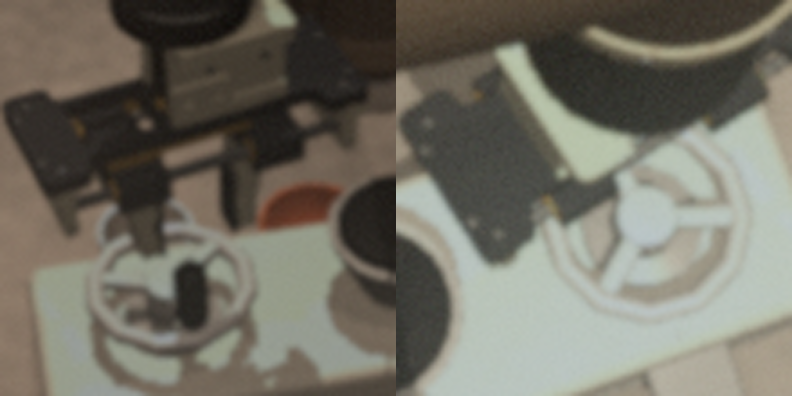

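Emit:
drive_tool(moves=[[0.02,-0.02,0,-0.01,-0.01,0],[0.02,-0.02,0.15,-0.01,-0.01,0],[0.02,-0.02,0.4,-0.01,-0.01,0],[0.02,-0.02,0.4,-0.01,-0.01,0]])

```text
clock: 7.6
tool_pos: [0.5669, -0.0339, 0.1663]
orientation: [179.7, 0.3, -53.9]
force: [-1.2, -0.8, -0.1]
opening: 0.0436
```

Emit:
drive_tool(moves=[[0,0,0,0,0,0],[0,0,0,0,0,0],[0,0,0,0,0,0],[0,0,0,0,0,0],[0,0,0,0,0,0],[0,0,0,0,0,0]], fingers=-1)

```text
clock: 8.2
tool_pos: [0.568, -0.0339, 0.1677]
orientation: [179.8, 0.2, -53.9]
force: [1.3, -0.7, 6.4]
opening: 0.0215
```

```bash
python3 look.py b4; python3 c.py -4 3
```

```text
t 8.3 bearing 36.1 r 0.0408 z 0.1677 F [ 1.4 -2.1  6.1] ori [179.8   0.2 -53.9] op 0.0210
[[0.02, -0.01, -0.03, 0.0, 0.0, 0.0], [0.04, -0.0, -0.03, 0.0, 0.0, 0.0], [0.06, -0.0, -0.03, 0.0, 0.0, 0.0]]
```

View pics/b4.png

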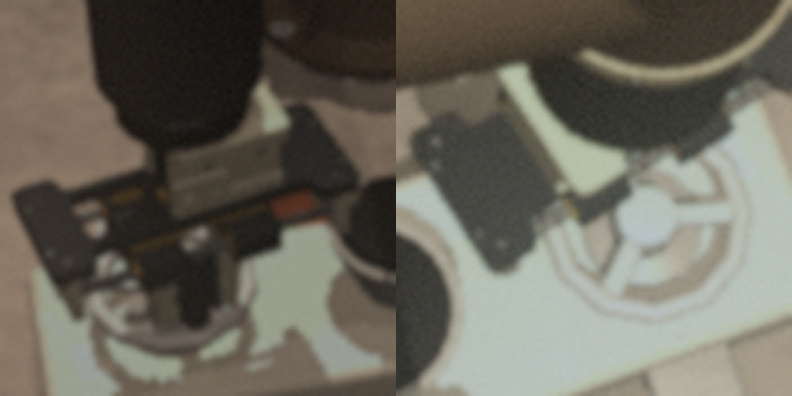

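Emit:
drive_tool(moves=[[0.02,0,0,0,0,0],[0.04,0,0,0,0,0],[0.04,0,0,0,0,0],[0.04,0,0,0,0,0]])

```text
clock: 8.7
tool_pos: [0.5713, -0.039, 0.1677]
orientation: [179.8, 0.2, -53.9]
force: [-2.6, 1.3, 4.5]
opening: 0.0209
```

```bash
sed -i 's/Z=.1718/Z=.1680/' c.py; python3 c.py -6 3
```

```text
t 8.7 bearing 27.7 r 0.0410 z 0.1677 F [-2.6  1.3  4.5] ori [179.8   0.2 -53.9] op 0.0209
[[0.03, -0.0, -0.0, 0.0, 0.0, 0.0], [0.06, 0.01, -0.0, 0.0, 0.0, 0.0], [0.08, 0.02, -0.0, 0.0, 0.0, 0.0]]
```

Emit:
drive_tool(moves=[[0.03,0,0,0,0,0],[0.06,0.01,0,0,0,0],[0.08,0.02,0,0,0,0]])

```text
clock: 9.0
tool_pos: [0.5735, -0.0444, 0.1675]
orientation: [180.0, 0.7, -53.9]
force: [-25.5, 45.7, 24.9]
opening: 0.0214
```

```bash
python3 c.py -8 4
```

```text
t 9.0 bearing 19.5 r 0.0408 z 0.1675 F [-25.5  45.7  24.9] ori [180.    0.7 -53.9] op 0.0214
[[0.04, 0.01, -0.0, 0.0, 0.01, 0.0], [0.07, 0.02, -0.0, 0.0, 0.01, 0.0], [0.1, 0.05, -0.0, 0.0, 0.01, 0.0], [0.13, 0.08, -0.0, 0.0, 0.01, 0.0]]
```

Emit:
drive_tool(moves=[[0.01,0,0,0,0,0],[0.01,0,0,0,0,0],[0.01,0,0,0,0,0],[0.01,0,0,0,0,0],[0.01,0,0,0,0,0]])

```text
clock: 9.5
tool_pos: [0.5731, -0.0435, 0.1677]
orientation: [180.0, 0.9, -53.9]
force: [-9.9, 14.9, 11.4]
opening: 0.0212
```

```bash
python3 look.py b5;python3 c.py -8 1;python3 c.py 12 6
```

```text
t 9.6 bearing 20.8 r 0.0407 z 0.1677 F [-10.5  15.6  12.3] ori [180.    0.9 -53.9] op 0.0211
[[0.04, 0.0, -0.0, 0.0, 0.02, 0.0]]
t 9.6 bearing 20.8 r 0.0407 z 0.1677 F [-10.5  15.6  12.3] ori [180.    0.9 -53.9] op 0.0211
[[-0.06, -0.02, -0.0, 0.0, 0.02, 0.0], [-0.11, -0.02, -0.0, 0.0, 0.02, 0.0], [-0.17, -0.0, 0.0, 0.0, 0.02, 0.0], [-0.22, 0.03, 0.0, 0.0, 0.02, 0.0], [-0.27, 0.06, 0.0, 0.0, 0.02, 0.0], [-0.31, 0.11, 0.0, 0.0, 0.02, 0.0]]
```

View pics/b5.png

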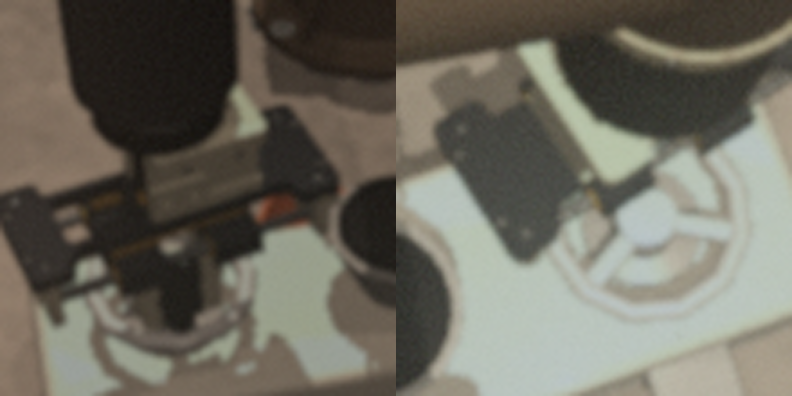

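Emit:
drive_tool(moves=[[-0.06,-0.02,0,0,0.01,0],[-0.11,-0.02,0,0,0.02,0],[-0.17,0,0,0,0.02,0],[-0.22,0.03,0,0,0.02,0],[-0.27,0.06,0,0,0.02,0],[-0.31,0.11,0,0,0.02,0]])

```text
clock: 10.2
tool_pos: [0.532, -0.0177, 0.1679]
orientation: [179.8, -0.4, -53.9]
force: [4.1, -12.9, -4.1]
opening: 0.0212
```

```bash
python3 c.py 12 8
```

```text
t 10.2 bearing 94.3 r 0.0404 z 0.1679 F [  4.1 -12.9  -4.1] ori [179.8  -0.4 -53.9] op 0.0212
[[-0.03, 0.05, -0.0, 0.0, -0.01, 0.0], [-0.05, 0.1, -0.0, 0.0, -0.01, 0.0], [-0.05, 0.16, -0.0, 0.0, -0.01, 0.0], [-0.04, 0.22, -0.0, 0.0, -0.01, 0.0], [-0.02, 0.27, -0.0, 0.0, -0.01, 0.0], [0.01, 0.32, 0.0, 0.0, -0.01, 0.0], [0.06, 0.36, 0.0, 0.0, -0.01, 0.0], [0.11, 0.39, 0.0, 0.0, -0.01, 0.0]]
```

```bash
sed -i 's/C=np.array(\[.5350,-.0580\])/C=np.array([.5345,-.0590])/' c.py; python3 c.py 12 7
```

```text
t 10.2 bearing 93.5 r 0.0413 z 0.1679 F [  4.1 -12.9  -4.1] ori [179.8  -0.4 -53.9] op 0.0212
[[-0.03, 0.05, -0.0, 0.0, -0.01, 0.0], [-0.04, 0.11, -0.0, 0.0, -0.01, 0.0], [-0.05, 0.17, -0.0, 0.0, -0.01, 0.0], [-0.04, 0.22, -0.0, 0.0, -0.01, 0.0], [-0.02, 0.28, -0.0, 0.0, -0.01, 0.0], [0.02, 0.33, 0.0, 0.0, -0.01, 0.0], [0.06, 0.37, 0.0, 0.0, -0.01, 0.0]]
```

Emit:
drive_tool(moves=[[-0.03,0.05,0,0,-0.01,0],[-0.04,0.11,0,0,-0.01,0],[-0.05,0.17,0,0,-0.01,0],[-0.04,0.22,0,0,-0.01,0],[-0.02,0.28,0,0,-0.01,0],[0.02,0.33,0,0,-0.01,0],[0.06,0.37,0,0,-0.01,0]])

```text
clock: 10.9
tool_pos: [0.4923, -0.0578, 0.1679]
orientation: [179.9, 0.2, -53.9]
force: [5.2, 3.1, -6.1]
opening: 0.0208
```

```bash
python3 c.py 12 8
```

```text
t 10.9 bearing 178.4 r 0.0422 z 0.1679 F [ 5.2  3.1 -6.1] ori [179.9   0.2 -53.9] op 0.0208
[[0.05, 0.03, -0.0, 0.0, 0.0, 0.0], [0.11, 0.05, -0.0, 0.0, 0.0, 0.0], [0.16, 0.06, -0.0, 0.0, 0.0, 0.0], [0.22, 0.05, -0.0, 0.0, 0.0, 0.0], [0.28, 0.04, -0.0, 0.0, 0.0, 0.0], [0.33, 0.01, -0.0, 0.0, 0.0, 0.0], [0.37, -0.03, -0.0, 0.0, 0.0, 0.0], [0.41, -0.08, -0.0, 0.0, 0.0, 0.0]]
```

Emit:
drive_tool(moves=[[0.05,0.03,0,0,0,0],[0.11,0.05,0,0,0,0],[0.16,0.06,0,0,0,0],[0.22,0.05,0,0,0,0],[0.28,0.04,0,0,0,0],[0.33,0.01,0,0,0,0],[0.37,-0.03,0,0,0,0],[0.41,-0.08,0,0,0,0]])

```text
clock: 11.7
tool_pos: [0.5382, -0.1019, 0.1678]
orientation: [179.7, 0.2, -53.9]
force: [-4.7, 1.2, 5.6]
opening: 0.0215
```

```bash
python3 c.py 12 8
```

```text
t 11.7 bearing -85.1 r 0.0431 z 0.1678 F [-4.7  1.2  5.6] ori [179.7   0.2 -53.9] op 0.0215
[[0.02, -0.06, -0.0, 0.0, 0.0, 0.0], [0.03, -0.11, -0.0, 0.0, 0.0, 0.0], [0.03, -0.17, -0.0, 0.0, 0.0, 0.0], [0.02, -0.23, -0.0, 0.0, 0.0, 0.0], [-0.0, -0.28, -0.0, 0.0, 0.0, 0.0], [-0.03, -0.33, -0.0, 0.0, 0.0, 0.0], [-0.08, -0.37, -0.0, 0.0, 0.0, 0.0], [-0.13, -0.4, -0.0, 0.0, 0.0, 0.0]]
```

Emit:
drive_tool(moves=[[0.02,-0.06,0,0,0,0],[0.03,-0.11,0,0,0,0],[0.03,-0.17,0,0,0,0],[0.02,-0.23,0,0,0,0],[0,-0.28,0,0,0,0],[-0.03,-0.33,0,0,0,0],[-0.08,-0.37,0,0,0,0],[-0.13,-0.4,0,0,0,0]])

```text
clock: 12.5
tool_pos: [0.5755, -0.051, 0.1678]
orientation: [179.6, 0.1, -53.9]
force: [-4.1, -4.5, 7.5]
opening: 0.0212
```

```bash
python3 look.py b6; python3 c.py 12 8
```

```text
t 12.6 bearing 12.5 r 0.0417 z 0.1677 F [-5.   2.1  7.2] ori [179.7   0.2 -53.8] op 0.0214
[[-0.05, -0.02, -0.0, 0.01, 0.0, 0.0], [-0.11, -0.03, -0.0, 0.01, 0.0, 0.0], [-0.17, -0.02, -0.0, 0.01, 0.0, 0.0], [-0.23, -0.0, -0.0, 0.01, 0.0, 0.0], [-0.28, 0.03, -0.0, 0.01, 0.0, 0.0], [-0.32, 0.07, -0.0, 0.01, 0.0, 0.0], [-0.35, 0.12, 0.0, 0.01, 0.0, 0.0], [-0.38, 0.17, 0.0, 0.01, 0.0, 0.0]]
```

View pics/b6.png

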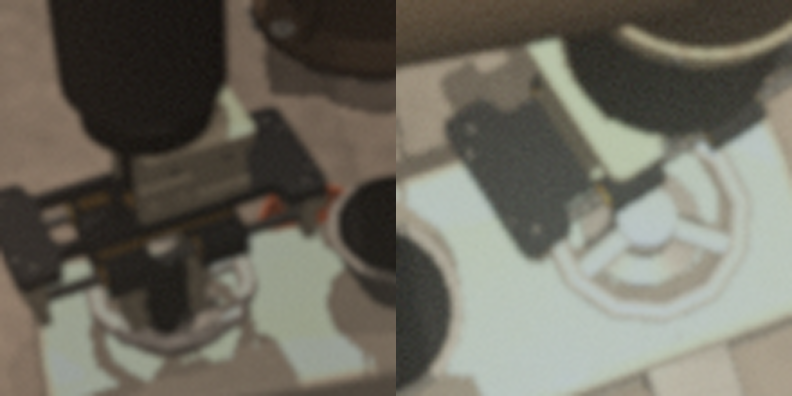

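Emit:
drive_tool(moves=[[-0.05,-0.02,0,0.01,0,0],[-0.11,-0.03,0,0.01,0,0],[-0.17,-0.02,0,0.01,0,0],[-0.23,0,0,0.01,0,0],[-0.28,0.03,0,0.01,0,0],[-0.32,0.07,0,0.01,0,0],[-0.35,0.12,0,0.01,0,0],[-0.38,0.17,0,0.01,0,0]])

```text
clock: 13.4
tool_pos: [0.522, -0.0195, 0.1679]
orientation: [-179.7, 0.1, -53.8]
force: [7.6, -13.5, -6.4]
opening: 0.021
```

```bash
python3 c.py 12 8
```

```text
t 13.4 bearing 107.6 r 0.0415 z 0.1679 F [  7.6 -13.5  -6.4] ori [-1.797e+02  1.000e-01 -5.380e+01] op 0.0210
[[-0.02, 0.06, -0.0, -0.0, 0.0, 0.0], [-0.02, 0.11, -0.0, -0.0, 0.0, 0.0], [-0.01, 0.17, -0.0, -0.0, 0.0, 0.0], [0.02, 0.23, -0.0, -0.0, 0.0, 0.0], [0.05, 0.27, -0.0, -0.0, 0.0, 0.0], [0.09, 0.31, -0.0, -0.0, 0.0, 0.0], [0.15, 0.34, -0.0, -0.0, 0.0, 0.0], [0.2, 0.36, -0.0, -0.0, 0.0, 0.0]]
```

Emit:
drive_tool(moves=[[-0.02,0.05,0,0,0,0],[-0.01,0.11,0,0,0,0],[0,0.17,0,0,0,0],[0.02,0.23,0,0,0,0],[0.05,0.27,0,0,0,0],[0.09,0.31,0,0,0,0],[0.15,0.34,0,0,0,0],[0.2,0.36,0,0,0,0]])

```text
clock: 14.2
tool_pos: [0.4957, -0.0764, 0.1678]
orientation: [-179.8, 0.1, -53.8]
force: [-0.3, 4.2, 3.8]
opening: 0.0213
```

```bash
python3 c.py 12 8
```

```text
t 14.2 bearing -155.8 r 0.0426 z 0.1678 F [-0.3  4.2  3.8] ori [-1.798e+02  1.000e-01 -5.380e+01] op 0.0213
[[0.06, 0.0, -0.0, -0.0, 0.0, 0.0], [0.12, -0.0, -0.0, -0.0, 0.0, 0.0], [0.17, -0.02, -0.0, -0.0, 0.0, 0.0], [0.22, -0.05, -0.0, -0.0, 0.0, 0.0], [0.27, -0.09, -0.0, -0.0, 0.0, 0.0], [0.3, -0.14, -0.0, -0.0, 0.0, 0.0], [0.33, -0.19, -0.0, -0.0, 0.0, 0.0], [0.34, -0.25, -0.0, -0.0, 0.0, 0.0]]
```

Emit:
drive_tool(moves=[[0.06,0,0,0,0,0],[0.12,0,0,0,0,0],[0.17,-0.02,0,0,0,0],[0.22,-0.05,0,0,0,0],[0.27,-0.09,0,0,0,0],[0.3,-0.14,0,0,0,0],[0.33,-0.19,0,0,0,0],[0.34,-0.25,0,0,0,0]])

```text
clock: 15.0
tool_pos: [0.5559, -0.0962, 0.1677]
orientation: [-179.9, 0.1, -53.8]
force: [-6.4, 2.3, 7.9]
opening: 0.0211
```

```bash
python3 c.py 11 8
```

```text
t 15.0 bearing -60.1 r 0.0429 z 0.1677 F [-6.4  2.3  7.9] ori [-1.799e+02  1.000e-01 -5.380e+01] op 0.0211
[[-0.01, -0.05, -0.0, -0.0, 0.0, 0.0], [-0.02, -0.11, -0.0, -0.0, 0.0, 0.0], [-0.03, -0.16, -0.0, -0.0, 0.0, 0.0], [-0.06, -0.2, -0.0, -0.0, 0.0, 0.0], [-0.1, -0.24, -0.0, -0.0, 0.0, 0.0], [-0.14, -0.27, -0.0, -0.0, 0.0, 0.0], [-0.19, -0.3, -0.0, -0.0, 0.0, 0.0], [-0.24, -0.31, -0.0, -0.0, 0.0, 0.0]]
```

Emit:
drive_tool(moves=[[-0.01,-0.05,0,0,0,0],[-0.02,-0.11,0,0,0,0],[-0.03,-0.16,0,0,0,0],[-0.06,-0.2,0,0,0,0],[-0.1,-0.24,0,0,0,0],[-0.14,-0.27,0,0,0,0],[-0.19,-0.3,0,0,0,0],[-0.19,-0.3,0,0,0,0]])

```text
clock: 15.8
tool_pos: [0.5743, -0.0464, 0.1677]
orientation: [180.0, 0.2, -53.8]
force: [-6.3, -0.7, 7.4]
opening: 0.0215
```

```bash
python3 c.py 0 1 21.8
```

```text
t 15.8 bearing 17.6 r 0.0417 z 0.1677 F [-6.3 -0.7  7.4] ori [180.    0.2 -53.8] op 0.0215
[[-0.02, -0.01, -0.0, 0.0, 0.0, 0.0]]
```

Emit:
drive_tool(moves=[[-0.01,0,0,0,0,0],[-0.02,0,0,0,0,0],[-0.02,0,0,0,0,0],[-0.02,0,0,0,0,0],[-0.02,0,0,0,0,0]])

```text
clock: 16.3
tool_pos: [0.573, -0.0437, 0.1678]
orientation: [-180.0, 0.2, -53.8]
force: [1.8, -0.6, 2.1]
opening: 0.0211
```

Emit:
drive_tool(moves=[[0,0,0,0,0,0],[0,0,0,0,0,0],[0,0,0,0,0,0],[0,0,0,0,0,0]])

```text
clock: 16.7
tool_pos: [0.5731, -0.0437, 0.1678]
orientation: [-179.9, 0.2, -53.8]
force: [0.6, -1.6, 2.2]
opening: 0.021
```

```bash
python3 look.py b7; python3 c.py 0 1 21.8; python3 - <<'E'
from plant import vision
import cv2
cv2.imwrite("pics/b8.png",vision.snapshot("top")["pixels"][:,:,::-1])
E
```

```text
t 16.8 bearing 21.6 r 0.0415 z 0.1678 F [ 1.1 -0.8  3.1] ori [-179.9    0.2  -53.8] op 0.0211
[[-0.0, -0.0, -0.0, -0.0, 0.0, 0.0]]
```

View pics/b7.png

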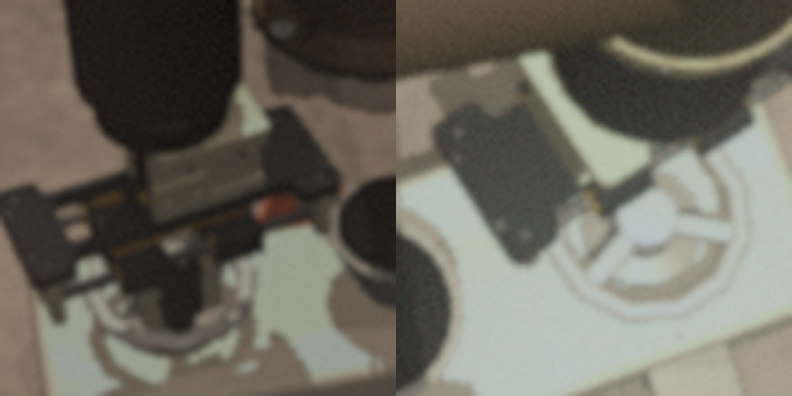

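View pics/b8.png

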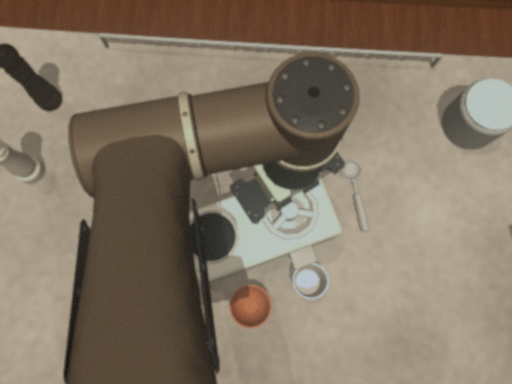

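```bash
python3 -c "
from plant import ticket
print(ticket.close_job())"
```

```text
the job is handed in; nothing more can be done
None
```

I wound the wheel clockwise onto its stop, backed it off anticlockwise two full turns, and handed the job in at 16.8 s with the handle still pinched.

**The stop:** it was at a handle bearing of about 21°. The push there rose to about 52 N sideways (57 N in all). With about 18 N still pressing, the wheel did not move for half a second.

**First grip slipped:** on the first clockwise run the handle slid out of the fingers near the stop. I lifted clear, turned the jaws along the direction of push and gripped again. That second grip held to the end.

**Last checks:**
- **Wheel angle:** the handle's bearing at the end was 21.6°, the same as at the stop, after two counted turns. The spokes in the top picture matched the picture taken at the stop.
- **Grip:** the opening was 21 mm on the 22 mm handle, with the grasp point about 187 mm up. I had no direct reading of the finger force on the handle.
- **Stillness:** the tool pose was steady, with only a few newtons on it.
- **Things around the mill:** the cup, bowl and spoon showed at their starting positions in the top picture. The jar was hidden by the arm there, so I did not check it again; nothing was driven near it.

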